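# Line up the topping tubs under the heat lamp

## Robot

A 6-joint arm with a two-finger parallel gripper is mounted at the origin on the work surface. World frame = base frame: x ahead of the robot, y to its left, z up, the work surface at z = 0. Lengths are in mm, angles in degrees, forces in N, time in s.
With the tool pointing down it reaches from about 325 to 850 mm from the base axis. Payload 4.4 kg.
Tool frame: the origin (TCP) lies on the centre line of the jaws, within the pads' length; the fingertips stand 17 mm ahead of it and the grasp point (between the pads) lies 2 mm behind it (r.tip_reach is the distance from the TCP to the fingertips, in mm); z points along the fingers, y is the line along which they close (so a half turn about z gives the same grasp; the last joint's range is limited). The gripper opens to 94 mm and grips with 3 to 60 N. Pads are 16 mm wide; open, the fingers measure 119 mm over their backs; the gripper's body (75 mm by 177 mm) begins 78 mm behind the grasp point.
Start: joints at [-83.05, 11.837, 88.321, -0, 79.842, -8.623], TCP at [154.355, -553.897, 222.447] pointing down, gripper open.
Joint ranges: [-156.59, 156.59], [-49.26, 127.26], [12.9, 141.05], [-63.56, 243.56], [4.71, 150.69], [-161.64, 161.64]. Speed limits (degrees/s): [159.86, 159.86, 180, 180, 180, 180].

## Interface

Orientations are given as [roll, pitch, yaw] about the fixed x, y, z axes, in that order (R = Rz(yaw) Ry(pitch) Rx(roll)).
In Python, from cell import r gives the robot as it stands. Calls block until the motion is done:
- r.reach(position, orientation): joint-space move of the TCP to a pose.
- r.line_to(position, feed=150, ori=None): straight line of the TCP; ori=None keeps the orientation; feed is the mean speed in mm/s.
- r.move_joints(angles): joint-space move.
- r.open_gripper() and r.close(f_grip=None): open the fingers fully, or close them until they stop; f_grip is the grip in N (None keeps the last).
- r.hold(seconds).
- r.ik(position, orientation): joint angles nearest the present ones, or None.
- r.read_camera(name): name is "side" or "top"; returns (picture, depth): 384x512x3 uint8, red, green, blue; 384x512 float32, mm along the optical axis (not along the pixel's ray), 0 where there is no reading.
- r.camera_info(name): a dict with "mtx" (3x3 intrinsics, pixels), "k1" (the pictures are not rectified: a ray, as slopes to the right and down, at radius r is drawn at 1 + k1 r^2 times it, then the intrinsics apply), "world_from_camera" (4x4, takes a point from camera to world coordinates). Camera axes: x right, y down, z forward; pixel columns grow to the right and rows downward; lengths in mm; the calibration is good to about 2 mm. A picture is of the moment at which its call begins. camera_info takes no time and is no camera call.
A pose or a line that the arm cannot do raises r.IKError and nothing moves.
- r.finish_job(): hands the job in; it is judged then, once.
Readings, each from a call of its own:
- r.get_t(): time.
- r.get_joints(): joint angles.
- r.get_dq(): joint speeds.
- r.get_tau(): joint torques, N m.
- r.get_tcp_pos(): TCP position.
- r.get_orientation(): TCP orientation.
- r.get_contact_force(): force on the tool from outside, world axes, zero at the start.
- r.get_moment(): the same for the moment, N m.
- r.get_gripper_width(): finger opening in mm.
- r.get_gripper_force(): force on a finger pad.
Only numpy, scipy, OpenCV 4.12 (cv2) and the standard library are available. Lean on these libraries where they do the work, as an engineer would, in place of code of your own. Each camera call takes 0.05 s, during which the arm holds its last target. There are 200 camera calls.

## Task

Line up the three topping tubs under the heat lamp: square and snug against the blue back rail, packed side by side without gaps against the orange end stop, in any order. Press gently, because the rail and the stop are held by friction only and must not be shoved out of place; keep the tubs upright, do not bump the lamp, and leave everything else alone.

Things in the scene. Friction and masses are not known exactly. Their poses are not given: they have to be found in the camera images.
- tub_red_center (a point): red topping tub: closed rectangular tub, clear walls, red lid, 80 mm long (its x), 56 mm wide (its y), 55 mm tall, about 0.18 kg, loose on the counter (sliding it takes 1 to 3 N). The point is its centre, 27.5 mm above its underside. Its x axis runs along the 80 mm length.
- tub_yellow_center (a point): yellow topping tub: closed rectangular tub, clear walls, yellow lid, 80 mm long (its x), 56 mm wide (its y), 55 mm tall, about 0.18 kg, loose on the counter (sliding it takes 1 to 3 N). The point is its centre, 27.5 mm above its underside. Its x axis runs along the 80 mm length.
- tub_green_center (a point): green topping tub: closed rectangular tub, clear walls, green lid, 80 mm long (its x), 56 mm wide (its y), 55 mm tall, about 0.18 kg, loose on the counter (sliding it takes 1 to 3 N). The point is its centre, 27.5 mm above its underside. Its x axis runs along the 80 mm length.
- rail_face (a point): blue back rail of the serving station, 400 mm long, 38 mm tall, low across the counter under the heat lamp. The point lies on its front face (the face towards the robot), mid-length, 20 mm above the counter; x points through the rail, away from the robot side; y runs along the rail; z up. A finished tub has its 80 mm length along this x, its centre 40 mm in front of the face.
- stop_face (a point): orange end stop of the row, a small upright plate 85 mm long, 46 mm tall, standing forward from the rail near its -y end, 165 mm from the rail's middle. The point lies on its inner face, in the corner with the rail, 20 mm above the counter; its y points from the face along the row, x as the rail's. Tubs packed against it have their centres 28, 84 and 140 mm along y from it.
- rail (a joint): how far the blue rail has been shoved back (m), 0 at the start. It is held by friction only: it gives way above about 20 N and stays where it is pushed. It does not spring back.
- stop (a joint): how far the orange end stop has been shoved outward along -y of the rail (m), 0 at the start; held by friction in the same way, giving way above about 20 N.
- lamp: heat lamp of the station: a dark bar 55 mm deep (x), 470 mm long (y), 34 mm thick, fixed over the front edge of the finished row, turning with the rail. Origin at the middle of its underside, 180 mm above the counter and 92.5 mm in front of the rail face. Two arms carry it from posts 75 mm behind the rail face, 225 mm either side of its middle. A tool that pushes tubs home has to lean back under its front edge.
- sauce_bottle: yellow sauce bottle, 56 mm across, 170 mm tall, standing; origin under its centre. Leave alone.
- ramekin: small white bowl, 64 mm across, 36 mm tall, near the open end of the row; origin under its centre. Leave alone.
- spoon: spoon lying on the counter, 190 mm long; its x axis along it. Leave alone.
- shaker: steel shaker, 44 mm across, 86 mm tall; origin under its centre. Leave alone.
- plate: white plate, 170 mm across, 18 mm tall; origin under its centre. Leave alone.
- pickle_jar: green glass jar, 76 mm across, 100 mm tall; origin under its centre. Leave alone.

How it is judged:
By the outcome, as a careful person would: the job done as asked, in the order asked, and still so for the second after the job is handed in, with the robot touching nothing.
It also fails if it takes over 72 s, if anything falls off the work surface, if the arm or the gripper's body presses on something with over 40 N, if the wrist force passes 120 N, or if a joint passes its speed limit or range.

## Working session

There is one attempt and no reset: what is moved stays moved. The work goes in short steps, each a Python script; the robot and the scene stay as the last script left them, time stands still between calls to the robot, and variables do not carry over. Pictures are saved under pics/ and viewed, at most 10 in all, crops included, and the job is handed in when it is done.

```bash
mkdir -p pics; ls; python3 - <<'E'
from cell import r
import cv2,numpy as np
for n in("top","side"):
    p,d=r.read_camera(n); cv2.imwrite(f"pics/{n}0.png",p[:,:,::-1]); np.savez(f"{n}0.npz",p=p,d=d)
    i=r.camera_info(n); print(n,i["mtx"].tolist(),i["k1"],np.round(i["world_from_camera"],4).tolist())
print(r.get_t(),r.get_orientation())
E
```

```text
pics
top [[369.39524842656596, 0.0, 258.4931545937262], [0.0, 369.39524842656596, 195.76672931073793], [0.0, 0.0, 1.0]] -0.02217157503784522 [[0.0207, -0.984, 0.1771, 426.3731], [-0.9995, -0.0244, -0.0188, 58.7947], [0.0228, -0.1767, -0.984, 1134.9436], [0.0, 0.0, 0.0, 1.0]]
side [[469.04460821315945, 0.0, 254.42848456502054], [0.0, 469.04460821315945, 191.03680480968455], [0.0, 0.0, 1.0]] -0.16796394014470778 [[-0.582, -0.7364, 0.3449, 188.4937], [-0.8131, 0.5234, -0.2547, 392.6449], [0.007, -0.4287, -0.9034, 1313.8703], [0.0, 0.0, 0.0, 1.0]]
0.1 [-1.79883193e+02 -1.74421392e-02  1.55744704e+01]
```

View pics/top0.png

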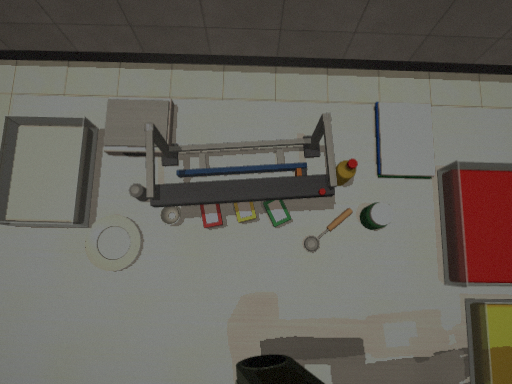

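View pics/side0.png

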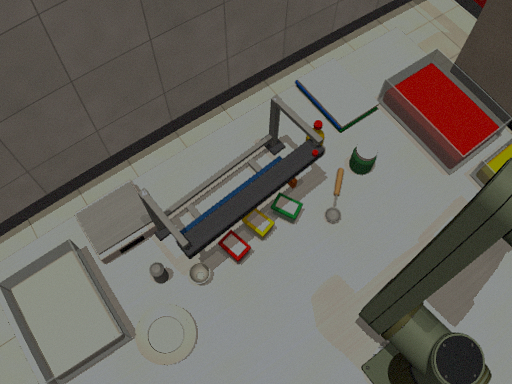

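The top view shows the rail running from about (178,173) to (306,168) and the orange stop near (299,173). The red, yellow and green lids are at about (211,216), (245,212) and (277,212), each partly under the lamp bar. Next I'll segment by colour.

```bash
cat > h.py <<'E'
from cell import r
import cv2,numpy as np
def rays(n,uv):
    i=r.camera_info(n); K=i["mtx"]; T=np.array(i["world_from_camera"])
    c=cv2.undistortPoints(np.float64(uv).reshape(-1,1,2),np.array(K),np.array([i["k1"],0,0,0.]),).reshape(-1,2)
    return T[:3,3],np.c_[c,np.ones(len(c))]@T[:3,:3].T
def onplane(n,uv,z):
    o,d=rays(n,uv); return o+d*((z-o[2])/d[:,2])[:,None]
H={"red":[(0,6),(174,180)],"yellow":[(20,33)],"green":[(50,90)],"blue":[(100,125)],"orange":[(7,18)]}
def points(n,p,d,col,zr,box,smin=110,vmin=40):
    """world points (from depth) of a colour within a height range and xy box; also their pixels"""
    h=cv2.cvtColor(p,cv2.COLOR_RGB2HSV)
    m=np.zeros(p.shape[:2],bool)
    for a,b in H[col]: m|=(h[...,0]>=a)&(h[...,0]<=b)
    m&=(h[...,1]>=smin)&(h[...,2]>=vmin)&(d>0)
    v,u=np.nonzero(m); uv=np.c_[u,v]
    o,g=rays(n,uv); P=o+g*d[v,u][:,None]
    k=(P[:,2]>zr[0])&(P[:,2]<zr[1])&(P[:,0]>box[0])&(P[:,0]<box[1])&(P[:,1]>box[2])&(P[:,1]<box[3])
    return P[k],uv[k]
E
python3 - <<'E'
from h import *
big=[]
for n in("top","side"):
    f=np.load(n+"0.npz");p,d=f["p"],f["d"]
    for c,z,vm in(("red",(45,65),40),("yellow",(45,65),40),("green",(45,65),40),("blue",(28,48),40),("orange",(30,56),40)):
        P,uv=points(n,p,d,c,z,(350,850,-250,350),vmin=vm)
        if len(P)<5: print(n,c,len(P));continue
        zz={"blue":38,"orange":46}.get(c,55)
        W=onplane(n,uv,zz)[:,:2]
        (cx,cy),(w,h),a=cv2.minAreaRect(W.astype(np.float32))
        print(n,c,len(P),"zmed %.0f"%np.median(P[:,2]),"rect",np.round([cx,cy,w,h,a],1),"uv",uv.min(0),uv.max(0))
        if c=="blue": 
            vx=cv2.fitLine(W.astype(np.float32),cv2.DIST_HUBER,0,.01,.01).ravel(); print(np.round(vx,3))
f=np.load("top0.npz");a=cv2.resize(f["p"][155:235,150:340],None,fx=4,fy=4,interpolation=2)
cv2.imwrite("pics/c1.png",a[:,:,::-1])
f=np.load("side0.npz");a=cv2.resize(f["p"][130:280,170:340],None,fx=4,fy=4,interpolation=2)
cv2.imwrite("pics/c2.png",a[:,:,::-1])
E
```

```text
top red 183 zmed 55 rect [561.5 176.5  67.6  55.1  12.1] uv [200 204] [222 227]
top yellow 169 zmed 55 rect [612.8 -61.9  58.8 344.8  14.4] uv [234 179] [346 221]
top green 147 zmed 55 rect [577.2 -17.1  75.1  53.3  27. ] uv [264 200] [290 225]
top blue 473 zmed 38 rect [706.1  90.3  14.1 395.1   5. ] uv [177 163] [306 174]
[ 8.70000e-02 -9.96000e-01  7.07665e+02  8.38460e+01]
top orange 47 zmed 46 rect [610.5  44.6  24.7 332.2  35. ] uv [207 168] [301 227]
side red 267 zmed 54 rect [565.6 182.5  78.8  56.4  12. ] uv [218 230] [250 260]
side yellow 225 zmed 54 rect [584.6  86.8  78.7  57.1  14.2] uv [242 209] [273 236]
side green 219 zmed 54 rect [576.4 -10.6  79.   56.9  27. ] uv [271 193] [302 218]
side blue 493 zmed 37 rect [707.4  91.4  14.6 385.8   5. ] uv [180 156] [281 233]
[ 8.40000e-02 -9.96000e-01  7.06705e+02  9.63310e+01]
side orange 29 zmed 43 rect [602.9  61.8  13.5 308.1  10.9] uv [222 178] [296 248]
```

View pics/c1.png

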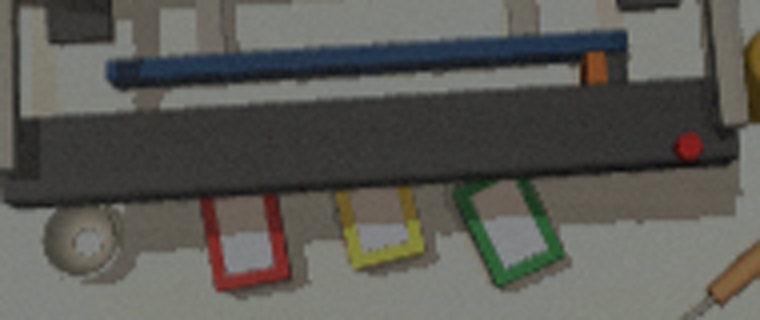

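View pics/c2.png

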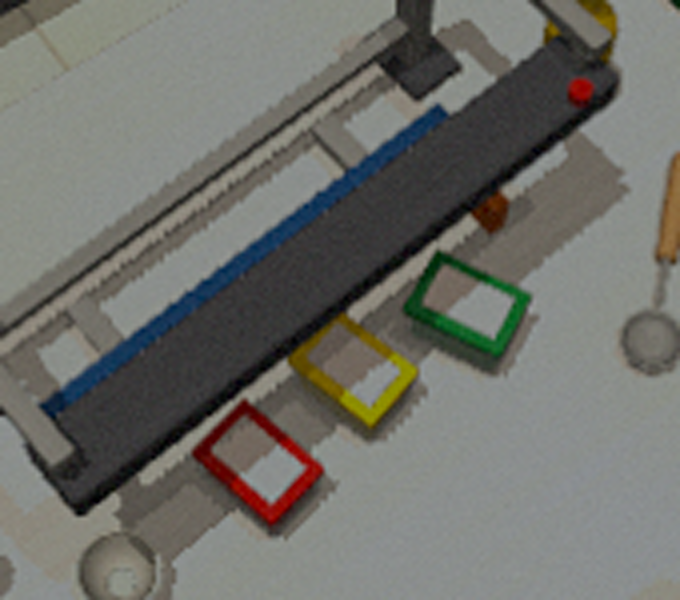

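The crops show all three lids whole in the side view, with the stop's top and the rail clear in the top view. The lid rectangles are 79 x 57 mm at z≈55, matching the given sizes. The two cameras differ by about 5 mm in y, so I'll average them and let contact settle the rest. Plan: lean the tool 45° under the lamp, grip each tub, drag it in squared with clearance, then nudge it to the stop and the rail under force watch.

```bash
cat > m.py <<'E'
from h import *
YAW=5.0; c,s_=np.cos(np.radians(YAW)),np.sin(np.radians(YAW))
ex=np.array([c,s_,0]); ey=np.array([-s_,c,0])
M=np.array([699.5,90.8,0]); S=M-165*ey          # rail-face middle, stop corner
TILT=45.; st=np.sin(np.radians(TILT)); ct=np.cos(np.radians(TILT))
def W(s,t,z=0): return S-s*ex+t*ey+np.array([0,0,z])   # s in front of the rail, t from the stop
def st_of(p): d=np.asarray(p)-S; return -d@ex,d@ey
def ori(yaw=YAW): return [180,-TILT,yaw]
def zt(yaw=YAW): y=np.radians(yaw); return np.array([st*np.cos(y),st*np.sin(y),-ct])
def tip(p,yaw=YAW): return np.asarray(p)-r.tip_reach*zt(yaw)   # TCP for a fingertip point
def F(): f=np.array(r.get_contact_force()); return np.array([f@ex,f@ey,f[2]])
E
python3 - <<'E'
from m import *
f=np.load("top0.npz")
P,uv=points("top",f["p"],f["d"],"orange",(35,56),(650,750,-130,0)); w=onplane("top",uv,46)
print(len(P),np.median(P[:,2]),"stop top s,t range",[np.round(st_of(x)) for x in (w.min(0),w.max(0))], [np.round(np.percentile([st_of(x)[k] for x in w],[0,10,50,90,100]),1) for k in(0,1)])
P,uv=points("top",f["p"],f["d"],"blue",(34,48),(650,750,-130,350)); w=onplane("top",uv,38); 
print("rail s,t",[np.round(np.percentile([st_of(x)[k] for x in w],[0,5,50,95,100]),1) for k in(0,1)])
for n,p,y in(("green",(577.6,-13.4,0),27),("yellow",(585.5,84,0),14.2),("red",(566,180,0),12)):
    print(n,np.round(st_of(p),1),[None if q is None else np.round(q) for q in (r.ik(tip(np.array(p)+[0,0,10],y),ori(y)),)])
for q in(W(45,63,10),W(45,175,10),W(50,200,10)): print(r.ik(tip(q),ori()))
E
```

```text
46 45.63830394498723 stop top s,t range [array([ 26., -14.]), array([ 3., -1.])] [array([ 3. ,  6.1, 15.4, 24.7, 25.6]), array([-15.6, -14.3,  -7.3,   0.1,   1.3])]
rail s,t [array([-13.7, -12.9,  -7.7,  -2.4,  -0.5]), array([-33.6, -13.3, 154.5, 327.9, 361.5])]
green [130.5  71.8] [array([-32.,  20., 124.,  79.,  38., -35.])]
yellow [114.2 168.2] [array([-10.,  17., 128., 114.,  19., -43.])]
red [125.2 265.5] [array([  7.,  18., 128., 162.,  11., -76.])]
[-16.56260842  23.05686647 118.45992454 106.04880706  15.6888556
 -32.24805978]
[ -1.45002004  22.71785312 119.05288469 145.22125327   8.0048988
 -60.05414252]
[  1.97442485  22.57411284 119.30386665 162.58409561   7.16321711
 -74.85229633]
```

```bash
sed -i 's/TILT=45./TILT=40./' m.py; cat >> m.py <<'E'
Z=10
def fetch(p,yaw,s,t):
    """grip the tub at p,yaw near its front end and drag its centre to (s,t), squared"""
    d=np.array([np.cos(np.radians(yaw)),np.sin(np.radians(yaw)),0]); p=np.array([p[0],p[1],Z])
    g=tip(p-12*d,yaw)
    r.open_gripper(); r.reach(g-130*zt(yaw),ori(yaw)); r.line_to(g,150); f0=F()
    r.close(10); print("width",r.get_gripper_width(),"f",np.round(f0,1),np.round(F(),1))
    r.line_to(tip(W(s+12,t,Z)),80,ori()); print("dragged",np.round(F(),1),np.round(st_of(r.get_tcp_pos()),1),r.get_gripper_width())
    r.open_gripper(); r.line_to(np.array(r.get_tcp_pos())-110*zt(),200); r.close(); print("t",r.get_t(),np.round(F(),1))
def push(a,dirn,dist,limit,step=1.0,feed=25):
    """from the present tip row position move along dirn until the force against it, above the start's, passes limit"""
    p=np.array(r.get_tcp_pos()); f0=np.array(r.get_contact_force()); log=[]
    for k in np.arange(step,dist+.01,step):
        r.line_to(p+k*dirn,feed); f=-(np.array(r.get_contact_force())-f0)@dirn; log.append(round(float(f),1))
        if f>limit: break
    print(a,"moved",k,"f",log,"tcp s,t",np.round(st_of(r.get_tcp_pos()),1),"t",round(r.get_t(),1)); return k
E
python3 - <<'E'
from m import *
p0=r.get_joints()
for q,y in((W(55,63,Z),YAW),(W(50,200,Z),YAW)): print(np.round(r.ik(tip(q),ori()),0))
fetch((577.6,-13.4),27,43,64)
for n in("top","side"):
    p,d=r.read_camera(n); np.savez(f"{n}1.npz",p=p,d=d)
    P,uv=points(n,p,d,"green",(45,65),(450,750,-150,200)); 
    if len(P)>5: 
        w=onplane(n,uv,55)[:,:2]; b=cv2.minAreaRect(w.astype(np.float32)); print(n,len(P),b,st_of([*b[0],0]))
    cv2.imwrite(f"pics/{n}1.png",cv2.resize(p[130:280,150:350],None,fx=4,fy=4)[:,:,::-1])
E
```

```text
[-16.  21. 117.  75.  14.  -0.]AttributeError: 'NoneType' object has no attribute 'rint'

The above exception was the direct cause of the following exception:

Traceback (most recent call last):
TypeError: loop of ufunc does not support argument 0 of type NoneType which has no callable rint method
```

```bash
python3 - <<'E'
import m; from m import *
for T in(28,32,50,55,60):
    m.TILT=T; m.st=np.sin(np.radians(T)); m.ct=np.cos(np.radians(T))
    for s,t in((55,64),(50,200),(92,64),(150,265)):
        o=[]
        for b in(0,130):
            q=r.ik(tip(W(s,t,Z))-b*zt(),ori()); o.append(None if q is None else [int(v) for v in q])
        print(T,s,t,o)
E
```

```text
28 55 64 [[-13, 21, 108, 20, 24, 54], [-15, 2, 114, 15, 37, 58]]
28 50 200 [[2, 21, 108, 3, 22, 84], [2, 3, 113, 2, 35, 85]]
28 92 64 [[-14, 17, 113, 23, 23, 50], [-17, -1, 118, 17, 38, 55]]
28 150 265 [[11, 13, 119, -9, 18, 104], [12, -7, 123, -5, 35, 101]]
32 55 64 [[-14, 20, 111, 31, 19, 43], [-17, 1, 118, 22, 32, 51]]
32 50 200 [[2, 21, 111, 5, 15, 82], [1, 1, 117, 3, 28, 84]]
32 92 64 [[-15, 17, 116, 35, 18, 37], [-19, -3, 123, 23, 33, 48]]
32 150 265 [[11, 13, 122, -16, 12, 111], [12, -9, 127, -8, 29, 104]]
50 55 64 [[-18, 24, 122, 127, 22, -54], [-25, 0, 135, 93, 23, -25]]
50 50 200 [[1, 24, 121, 171, 16, -83], [0, 0, 134, 150, 6, -63]]
50 92 64 [[-20, 21, 126, 127, 24, -57], [-30, -4, 140, 89, 26, -24]]
50 150 265 [[13, 19, 131, 197, 21, -100], None]
55 55 64 [[-19, 26, 123, 138, 30, -66], [-28, 4, 138, 113, 29, -47]]
55 50 200 [[1, 27, 123, 173, 25, -86], [0, 4, 138, 167, 18, -80]]
55 92 64 [[-21, 24, 128, 137, 32, -68], None]
55 150 265 [[13, 22, 133, 193, 31, -96], None]
60 55 64 [[-20, 30, 125, 143, 38, -73], None]
60 50 200 [[1, 30, 124, 174, 35, -87], [0, 10, 140, 171, 31, -85]]
60 92 64 [[-23, 28, 129, 142, 42, -75], None]
60 150 265 [[14, 27, 134, 191, 42, -94], None]
```

```bash
sed -i 's/TILT=40./TILT=48./; s/^Z=10/Z=25/' m.py; python3 - <<'E'
from m import *
def show(n,p,yaw):
    q=r.ik(p,ori(yaw)); print(n,None if q is None else [int(v) for v in q])
for n,p,y in(("green",(577.6,-13.4),27),("yellow",(585.5,84),14.2),("red",(566,180),12)):
    d=np.array([np.cos(np.radians(y)),np.sin(np.radians(y)),0]); p=np.array([*p,Z])
    for b,u in((12,0),(82,0),(82,40),(82,80),(60,60),(40,60)): show((n,b,u),tip(p-b*d+[0,0,u],y),y)
for s in(55,95,150,180):
    for t in (28,64,108,120,176,220): show((s,t),tip(W(s,t,Z)),YAW)
E
```

```text
('green', 12, 0) [-35, 18, 126, 80, 41, -39]
('green', 82, 0) [-46, 14, 131, 75, 47, -44]
('green', 82, 40) [-46, 7, 132, 68, 49, -35]
('green', 82, 80) [-46, 0, 131, 63, 52, -26]
('green', 60, 60) [-42, 5, 130, 67, 48, -29]
('green', 40, 60) [-39, 6, 128, 69, 46, -27]
('yellow', 12, 0) [-11, 15, 131, 119, 22, -49]
('yellow', 82, 0) [-19, 9, 140, 115, 26, -51]
('yellow', 82, 40) [-19, 0, 140, 96, 24, -31]
('yellow', 82, 80) [-19, -8, 139, 76, 24, -8]
('yellow', 60, 60) [-16, -1, 137, 88, 22, -20]
('yellow', 40, 60) [-14, 0, 134, 90, 20, -20]
('red', 12, 0) [7, 15, 131, 165, 14, -79]
('red', 82, 0) [5, 9, 140, 164, 17, -79]
('red', 82, 40) [5, 0, 140, 149, 9, -63]
('red', 82, 80) [5, -8, 139, 76, 4, 9]
('red', 60, 60) [6, -1, 137, 130, 5, -44]
('red', 40, 60) [6, 1, 134, 132, 5, -46]
(55, 28) [-22, 21, 120, 107, 20, -37]
(55, 64) [-17, 21, 121, 115, 18, -42]
(55, 108) [-11, 20, 122, 127, 15, -49]
(55, 120) [-9, 20, 122, 131, 14, -52]
(55, 176) [-1, 20, 122, 154, 11, -69]
(55, 220) [4, 21, 121, 178, 10, -89]
(95, 28) [-25, 18, 125, 109, 23, -41]
(95, 64) [-20, 17, 126, 117, 20, -46]
(95, 108) [-13, 17, 127, 129, 17, -53]
(95, 120) [-11, 17, 127, 133, 16, -55]
(95, 176) [-2, 17, 127, 156, 13, -71]
(95, 220) [4, 18, 126, 179, 12, -89]
(150, 28) [-30, 14, 132, 108, 26, -45]
(150, 64) [-24, 13, 133, 116, 24, -49]
(150, 108) [-16, 12, 134, 129, 20, -56]
(150, 120) [-14, 12, 134, 133, 19, -58]
(150, 176) [-3, 13, 134, 156, 16, -73]
(150, 220) [4, 13, 133, 179, 15, -89]
(180, 28) [-33, 11, 136, 106, 29, -47]
(180, 64) [-27, 10, 137, 114, 26, -50]
(180, 108) [-19, 10, 138, 127, 22, -56]
(180, 120) [-16, 10, 138, 131, 21, -58]
(180, 176) [-4, 10, 138, 155, 17, -73]
(180, 220) [4, 11, 137, 179, 16, -89]
```

```bash
python3 - <<'E'
s=open("m.py").read()
a=s.index("    r.open_gripper(); r.reach(g-130"); b=s.index("    r.close(10)")
s=s[:a]+"""    if first: r.reach(g-70*d+[0,0,80],ori(yaw))
    r.line_to(g-70*d,120,ori(yaw)); r.open_gripper(); r.line_to(g,120); f0=F()
"""+s[b:]
s=s.replace("def fetch(p,yaw,s,t):","def fetch(p,yaw,s,t,first=False):")
a=s.index("    r.open_gripper(); r.line_to(np.array(r.get_tcp_pos())-110"); b=s.index("def push")
s=s[:a]+"""    r.open_gripper(); r.line_to(tip(W(s+60,t,Z)),150); r.close(); print("t",r.get_t(),np.round(F(),1))
"""+s[b:]
open("m.py","w").write(s)
E
python3 - <<'E'
from m import *
fetch((577.6,-13.4),27,43,64,True)
for n in("top","side"):
    p,d=r.read_camera(n); np.savez(f"{n}1.npz",p=p,d=d)
    P,uv=points(n,p,d,"green",(45,65),(450,750,-150,200)); 
    if len(P)>5: 
        w=onplane(n,uv,55)[:,:2]; b=cv2.minAreaRect(w.astype(np.float32)); print(n,len(P),b,st_of([*b[0],0]))
p=np.vstack([cv2.resize(np.load(n+"1.npz")["p"][y:y+100,150:350],None,fx=3,fy=3) for n,y in(("top",140),("side",150))])
cv2.imwrite(f"pics/b1.png",p[:,:,::-1])
E
```

```text
width 55.96681905384884 f [-0.3  0.5 -0.5] [-1.6 -0.8  0.7]
dragged [0.8 1.3 1.5] [67.6 64.4] 55.94232803956381
t 8.575 [-0.9 -1.1  0.6]
top 70 ((694.8008422851562, -14.508539199829102), (24.76369285583496, 51.4815788269043), 1.4986763000488281) (np.float64(13.859519952656225), np.float64(60.50175016626908))
side 34 ((663.4331665039062, -10.68319320678711), (79.36248016357422, 53.40188217163086), 3.639089345932007) (np.float64(44.77443138610798), np.float64(67.0464126438866))
```

View pics/b1.png

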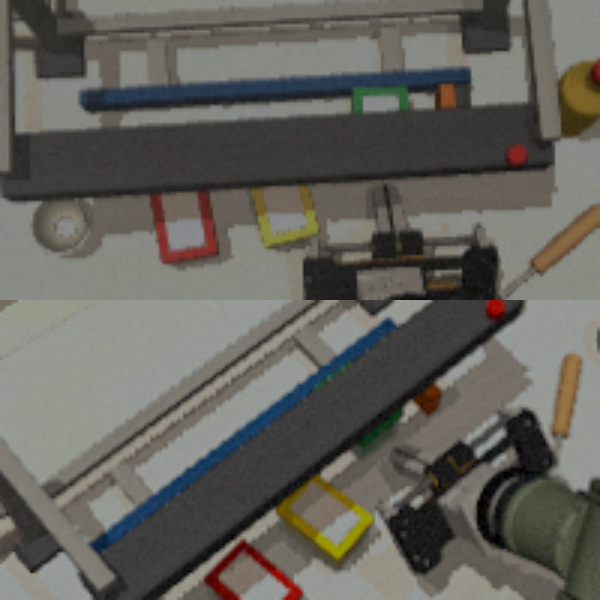

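The pictures show green square just in front of the rail, at about (380,98) in the upper panel, with the expected 36 mm gap to the stop. Yellow and red have not moved. Next I'll push green to the stop.

```bash
cat >> m.py <<'E'
def go(s,t,feed=120): r.line_to(tip(W(s,t,Z)),feed)
def side(t0,tn,limit,s=36):
    """push a tub at its +y side: come in at t0, quick to tn, then gently to contact; leave again"""
    go(100,t0); go(s,t0,100); f0=F(); go(s,tn,45); print("quick",np.round(F()-f0,1)); k=push("side",-ey,14,limit,.5,15)
    t=st_of(r.get_tcp_pos())[1]; go(s,t+3,60); go(100,t+8,150); return t
E
python3 - <<'E'
from m import *
side(111,74,7)
E
```

```text
quick [0.4 0.4 0.4]
side moved 5.5 f [-1.0, 2.0, 1.2, 0.1, 1.1, 1.5, 3.6, 4.5, 6.3, 6.8, 8.3] tcp s,t [48.5 71. ] t 13.7
```

```bash
python3 - <<'E'
from m import *
go(185,100); fetch((585.5,84),14.2,43,123); t=side(170,131,8)
E
```

```text
width 56.132335579645286 f [ 0.5 -0.6 -0.5] [-2.3 -0.8  3. ]
dragged [ 1.   0.4 -1.5] [ 67.7 123.1] 55.894991605917795
t 22.7083 [ 0.5 -0.6  0.7]
quick [0.6 1.3 0.4]
side moved 6.0 f [0.5, 1.0, 1.2, 1.5, 0.8, 0.5, 0.7, 1.0, 3.6, 5.4, 6.2, 8.7] tcp s,t [ 48.6 127. ] t 28.1
```

```bash
cat >> m.py <<'E'
def front(t,limit,s0=96):
    go(s0,t); k=push("front",ex,16,limit,1.0 if s0>90 else .5,20); go(110,t,150)
E
python3 - <<'E'
from m import *
go(185,155); fetch((566,180),12,43,179); t=side(226,187,9)
front(143,6); front(87,6); front(31,6)
E
```

```text
width 56.21501030181742 f [ 1.3 -0.3  0.1] [-1.  -0.2  2.1]
dragged [ 1.5 -0.4 -0.7] [ 67.5 178.9] 55.95443472823191
t 37.8583 [ 0.5 -0.4 -0.3]
quick [1.  0.2 0. ]
side moved 6.0 f [0.8, 1.2, 1.2, 1.8, 2.2, 2.5, 1.8, 3.1, 4.0, 6.4, 7.4, 10.0] tcp s,t [ 48.8 183. ] t 43.2
front moved 12.0 f [-0.8, 0.6, 0.3, -0.2, -0.4, 0.1, 0.7, -0.0, 1.4, 3.1, 4.4, 9.9] tcp s,t [ 96.6 142.5] t 47.6
front moved 12.0 f [-1.2, -0.3, -0.7, 0.7, 0.3, -0.4, -0.2, -0.6, 1.8, 1.5, 2.4, 6.5] tcp s,t [96.7 87. ] t 51.6
front moved 13.0 f [0.5, -1.0, 0.3, 0.2, 0.1, -0.2, -0.6, 0.6, 0.9, 0.5, 2.5, 5.8, 10.6] tcp s,t [96.5 31.2] t 55.8
```

```bash
python3 - <<'E'
from m import *
go(110,193,150); go(36,193,150); go(36,186.5,60); push("side",-ey,6,8,.5,15)
t=st_of(r.get_tcp_pos())[1]; go(36,t+3,60); go(130,t+8,200); go(190,t+8,200)
for n in("top","side"):
    p,d=r.read_camera(n); np.savez(f"{n}2.npz",p=p,d=d)
    for c in("red","yellow","green","blue","orange"):
        P,uv=points(n,p,d,c,{"blue":(34,48),"orange":(35,52)}.get(c,(45,65)),(560,760,-130,350 if c=="blue" else 130))
        if len(P)<8: continue
        w=onplane(n,uv,{"blue":38,"orange":46}.get(c,55)); q=np.array([st_of(x) for x in w])
        b=cv2.minAreaRect(q.astype(np.float32)); print(n,c,len(P),np.round(np.percentile(q,[1,50,99],axis=0).T,1).tolist(),np.round(b[1],1),round(b[2],1))
p=np.vstack([cv2.resize(np.load(n+"2.npz")["p"][y:y+h,160:340],None,fx=4,fy=4) for n,y,h in(("top",150,50),("side",150,95))])
cv2.imwrite("pics/b2.png",p[:,:,::-1]); print(r.get_t())
E
```

```text
side moved 4.5 f [0.3, 0.2, 0.3, 0.5, -0.0, -0.4, 3.0, 5.4, 8.1] tcp s,t [ 50.1 183. ] t 60.5
top red 89 [[-0.1, 7.4, 26.2], [113.3, 142.5, 167.8]] [54.9 26.7] 89.6
top yellow 84 [[0.3, 7.3, 26.5], [57.9, 80.9, 111.0]] [54.2 26.4] 89.8
top green 80 [[0.0, 6.8, 26.9], [1.7, 29.4, 55.8]] [54.5 27.4] 89.6
top blue 363 [[-13.5, -8.7, -2.0], [-30.1, 187.8, 358.4]] [ 12.8 394.8] 0.2
top orange 39 [[3.1, 13.1, 25.3], [-15.7, -8.7, -1.9]] [22.2 12.2] 4.9
side red 49 [[1.6, 5.8, 83.6], [119.8, 147.0, 171.1]] [52.8 82.1] 89.4
side yellow 45 [[2.0, 5.7, 83.2], [63.6, 94.2, 116.6]] [81.6 54. ] 0.0
side green 33 [[1.7, 4.8, 82.1], [8.1, 36.7, 58.8]] [81.3 50.6] 0.8
side blue 326 [[-13.9, -8.9, -1.3], [-25.5, 212.0, 355.5]] [ 14.3 385.8] 0.0
side orange 24 [[76.4, 82.8, 90.4], [-8.1, -0.0, 106.3]] [143.7  14.2] 88.6
61.95
```

View pics/b2.png

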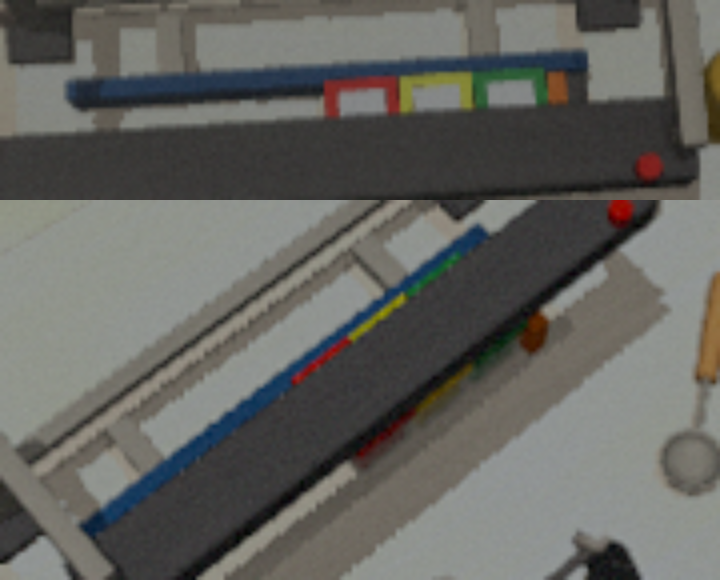

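Both panels show red, yellow and green packed side by side from the stop (about (558,88)) and flush along the blue rail. Each tub is within about 1° of square, and the rail and stop are where they started.

```bash
python3 -c "
from cell import r
print(r.finish_job())"
```

```text
the job is handed in; nothing more can be done
None
```

The job is handed in at about 62 s: the final pictures show the three tubs upright, flush to the rail and packed against the end stop in the order green, yellow, red, with no shift seen in the rail or stop.

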